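# Hold the food processor's pulse bar half pressed at the marked speed

## Robot

A 7-joint arm with a two-finger parallel gripper is mounted at the origin on a cart in front of the work surface, level with it; the furniture and walls round the work are solid. World frame = base frame: x ahead of the robot, y to its left, z up, the work surface at z = 0. Lengths are in m, angles in degrees, forces in N, time in s.
With the tool pointing down it reaches from about 0.4 to 0.925 m from the base axis. Payload 5.6 kg.
Tool frame: the origin (TCP) lies midway between the tips of the shut fingers; the grasp point (between the pads) lies 19 mm behind it; z points along the fingers, y is the line along which they close (so a half turn about z gives the same grasp; the last joint's range is limited). The gripper opens to 85 mm and grips with 20 to 120 N. Pads are 22 mm wide; open, the fingers measure 114 mm over their backs; the gripper's body (76 mm by 85 mm) begins 54 mm behind the grasp point. The pads swing forward as they close: fully open they stand 13 mm farther back than shut.
Start: joints at [-71.505, 26.786, -0.665, 91.828, 0.344, 61.387, -3.226], TCP at [0.233, 0.607, 0.231] pointing down, gripper open.
Joint ranges: [-144.91, 144.91], [-17.63, 115.5], [-89.93, 88.59], [15.96, 139.68], [-74.01, 254.01], [8.47, 105.57], [-167.45, 167.45]. Speed limits (degrees/s): [147.25, 147.25, 180, 180, 180, 180, 180].

## Interface

Orientations are given as a 3x3 rotation matrix whose columns are the frame's x, y, z axes.
In Python, from bench import get_state, read_camera, calibration, close_job, cut_out gives the robot as it stands. The module is installed in compiled form; this text tells all that it offers.
- The arm moves only by the shell command python3 -m crank 'ROWS' [OPENING] [FORCE]. ROWS is JSON, one flat list of numbers, 4 for each row, row after row: the shift along the tool's x, y, z in mm, then the turn about the tool's z in rad. A call has 1 to 5 rows; each row shifts and turns the commanded pose from where the row before left it, along the tool's axes as they then stand; what a row does not reach is not made up. A row lasts 1/12 s, in which the tool goes at most 41.7 mm and 7.16 degrees, less where a joint would pass 70% of its speed; a pose out of reach is approached as far as the arm can. A call with a gripper value outside its range is refused whole. OPENING is the closure, from 0 (fully open) to 1 (shut), set as the call begins (- or left out, the last holds). The fingers move at their own pace and stop on an object; FORCE is the grip in N (left out, the last holds). Time passes only in rows, so rows that do not move let the fingers close. It gives the time, the measured TCP pose, the force, the opening and the grip force at its end, in the units of the state.
- get_state(): the state, without advancing time (a new reading comes with each control period).
- read_camera(name): name is "scene" or "top" or "wrist"; returns (picture, depth): 480x640x3 uint8, red, green, blue; 480x640 float32, m along the optical axis (not along the pixel's ray), 0 where there is no reading.
- calibration(name): a dict with "fx", "fy", "cx", "cy" (pixels), "R" (3x3) and "t" (3): a world point X has camera coordinates R X + t; the wrist camera has in their place "hand_eye" (4x4, takes a point from camera to tool coordinates, whose origin is the TCP and whose axes are the flange's). Camera axes: x right, y down, z forward; pixel columns grow to the right and rows downward; lengths in m; the calibration is good to about 2 mm. A picture is of the moment at which its call begins: read the wrist's pose just before it. calibration takes no time and is no camera call.
- close_job(): hands the job in; it is judged then, once.
Trained networks look in the newest picture that a camera, given by its name, has taken for a name from the list of things; names that differ only in an ending like _2 or _b are one class to them, and where a whole thing is asked for, a point or a joint stands for the part that bears it (a point fixed in the world has none). Each returns a list of dicts, best first, with "p" (0 to 1); they miss things now and then, are a little off and sometimes report something else, mostly with a low value. They report only what shows in the picture. A call takes as long as a camera call.
- cut_out(thing, camera): "mask" (480x640 bool, what is visible of it) and "extent" ([centre column, centre row, width, height] in pixels, round what is visible of it).
The state is a dict: "time": time; "joint_pos": joint angles; "qd": joint speeds; "joint_torque": joint torques, N m; "position": TCP position; "ee_rot": TCP orientation; "ft_force": force on the tool from outside, world axes, zero at the start; "moment": the same for the moment, N m; "width": finger opening in m; "finger_force": force on a finger pad.
Only numpy, scipy, OpenCV 4.12 (cv2) and the standard library are available. Lean on these libraries where they do the work, as an engineer would, in place of code of your own. Each camera call takes 0.05 s, during which the arm holds its last target. There are 200 camera calls.

## Task

Run the food processor gently: slide its speed slider until it stands level with the little arrowhead pointer in the slot just in front of it and let go of it, then press the wide pulse bar half way down, so that its top is flush with the two fixed ribs beside it, and keep it pressed there without ever pushing it right to the bottom. Finish while still holding the bar down like that. Leave the pointer and the small round button as they are and do not push the other things about.

Things in the scene. Friction and masses are not known exactly. Their poses are not given: they have to be found in the camera images.
- processor: White food processor fixed to the worktop. Low control deck in front (-x side), top 50 mm up, x -125 to +5 mm, y -145 to +135; behind it a clear bowl centred at x +85, radius 68, 209 mm tall, its handle at +y. Origin on the worktop (z 0); x from deck to bowl, y to the left along the deck, z up. Black controls in a row at x -60: slider (left), pulse bar (y -60), round button (y -120)
- slider (a joint): speed slider, m: 0 to 0.070, grows as the grip moves along the processor's +y (to the left). Stiff by about 1.5 N of friction, stays where it is left. At 0 the grip's centre is at x -60, y +30 mm in the processor's frame
- slider_top (a point): centre of the top of the slider grip: an upright black block 22 mm (x) by 14 mm (y), its top 30 mm above the deck, with a fine steel line across the top. Beware: wall cabinets hang over the back of the worktop, from about 0.53 m up and from about x = 0.56 m (world) on; come in from the robot's side with the wrist below or short of them. Axes as the processor's
- pointer (a joint): the pointer's place, m, on the same scale as the slider: slider and pointer are level when the two values are equal. Not to be moved (it holds by about 8 N of friction)
- pointer_top (a point): top of the pointer, a low black arrowhead (about 15 mm by 10 mm, 7 mm high above the deck) on a thin slot 30 mm in front (-x) of the slider's track; it points at the track. Axes as the processor's
- pulse_bar (a joint): travel of the pulse bar, m: 0 up, 0.020 fully down, half way 0.010. Springs back: 2 N starts it, about 6 N holds it half way, 10 N at the bottom
- bar_top (a point): centre of the top of the pulse bar: a black block 36 mm (x) by 50 mm (y), flat on top, 26 mm above the deck when up, 16 mm (flush with the ribs) half way, 6 mm when bottomed. Two fixed white ribs, 36 mm long (x), 6 mm thick (y), their tops 16 mm above the deck, stand 32 mm either side (y) of its centre. Axes as the processor's
- round_button (a joint): travel of the small round lid release button, m: 0 up, 0.004 down; must be left alone
- button_top (a point): centre of the top of the round button, 22 mm in diameter, 6 mm above the deck. Axes as the processor's
- spice_a: spice jar with a black cap, 41 mm in diameter, 105 mm tall, loose, behind the deck to the left of the bowl; origin at the centre of its underside
- salt: salt shaker, 44 mm in diameter, 90 mm tall, loose, to the left of the deck; origin at the centre of its underside
- tin_c: flat food tin, 86 mm in diameter, 40 mm tall, loose, to the right of the deck; origin at the centre of its underside
- mug_b: two-tone mug, 78 mm in diameter (112 mm over its handle), 92 mm tall, loose, on the left of the worktop; origin at the centre of its underside
- teaspoon_r: teaspoon, 135 x 28 x 11 mm, lying loose on the right of the worktop; origin at the centre of its underside

How it is judged (in metres and radians):
On the way, in this order (a step that is already met when the one before it is completed fails the run):
1. the slider stands level with the pointer (within 5 mm) and is let go, with the pulse bar still up (y of slider_top in the frame of pointer_top between -0.005 and 0.005 m and contact force between the fingers and processor below 0.3 N and value of joint pulse_bar below 0.002 m), for 0.2 s.
2. the pulse bar is pressed half way (within 3 mm) and held there for half a second (value of joint pulse_bar between 0.007 and 0.013 m), for 0.5 s.
At the end, for the whole second after the job is handed in: The fingers are still pressing the pulse bar (more than 2.5 N) and hold it still at half travel, 10 mm down within 3 mm; the slider stands within 5 mm of level with the pointer (all of step 2 and velocity of joint pulse_bar between -0.01 and 0.01 m/s and contact force between the fingers and processor above 2.5 N and y of slider_top in the frame of pointer_top between -0.005 and 0.005 m); the arm keeps its last pose, push and grip.
It fails at once if the pulse bar is pushed to the bottom (more than 17 mm) (value of joint pulse_bar above 0.017 m).
It fails at once if the pointer is moved more than 4 mm (distance of pointer_top from where it was at the start of the episode above 0.004 m).
It fails at once if the round button is pressed more than 2 mm (value of joint round_button above 0.002 m).
It fails at once if another thing is pushed more than 30 mm from its place (distance of any of spice_a, salt, tin_c, mug_b, teaspoon_r from where it was at the start of the episode above 0.03 m).
It also fails if it takes over 45 s, if anything falls off the work surface, if the arm or the gripper's body presses on something with over 40 N, if the wrist force passes 120 N, or if a joint passes its speed limit or range.

## Working session

There is one attempt and no reset: what is moved stays moved. The work goes in short steps, Python scripts to look and compute and a shell command to move; the robot and the scene stay as the last step left them, time stands still between calls to the robot, and variables do not carry over. Pictures are saved under pics/ and viewed, at most 10 in all, crops included, and the job is handed in when it is done.

```bash
mkdir -p pics; cat > h.py <<'E'
import numpy as np,cv2
from bench import *
def w(name,uv,d,st=None):
    c=calibration(name);uv=np.atleast_2d(uv);d=np.atleast_1d(d)
    P=np.c_[(uv[:,0]-c['cx'])/c['fx']*d,(uv[:,1]-c['cy'])/c['fy']*d,d]
    if 'R' in c: return (P-np.array(c['t']))@np.array(c['R'])
    H=np.array(c['hand_eye']);Q=P@H[:3,:3].T+H[:3,3]
    return Q@np.array(st['ee_rot']).T+np.array(st['position'])
def pts(name,m,dep,st=None):
    v,u=np.nonzero(m&(dep>0)); return w(name,np.c_[u,v],dep[v,u],st)
E
python3 - <<'E'
from h import *
st=get_state();print(st)
for n in ['scene','top']:
    p,d=read_camera(n);cv2.imwrite(f'pics/{n}0.png',p[:,:,::-1]);np.save(n+'_d.npy',d)
    for t in ['slider_top','pointer_top','bar_top','button_top','processor','salt','tin_c']:
        for r in cut_out(t,n)[:1]:
            P=pts(n,r['mask'],d)
            print(n,t,round(r['p'],2),np.round(r['extent']),len(P),np.round(np.median(P,0),3) if len(P) else '',np.round(P.max(0),3) if len(P) else '')
E
```

```text
{'time': 0.0, 'joint_pos': array([-71.50509348,  26.83916183,  -0.66312986,  91.88182432,
         0.34535418,  61.38532048,  -3.22614886]), 'qd': array([-0.04751097,  0.02884923, -0.00263079, -0.02808676, -0.01429408,
        0.06362429, -0.00411873]), 'joint_torque': array([-3.66458717e-04, -5.32398283e+01,  2.08557188e-02, -2.51303834e+01,
        1.12847186e-02,  7.93187792e-03, -5.65793897e-06]), 'position': array([0.2323878 , 0.60643691, 0.23029598]), 'ee_rot': array([[-9.33809148e-01,  3.57771196e-01, -4.96885029e-04],
       [ 3.57771504e-01,  9.33807517e-01, -1.75288758e-03],
       [-1.63137712e-04, -1.81463376e-03, -9.99998340e-01]]), 'ft_force': array([ 0.47280458,  0.07074316, -0.6471623 ]), 'moment': array([-0.00706955, -0.02755728,  0.0283093 ]), 'finger_force': 0.0, 'width': 0.0854060789188749}
scene slider_top 0.38 [285. 223.   8.  12.] 77 [0.461 0.123 0.075] [0.475 0.136 0.085]
scene bar_top 0.54 [304. 243.  22.  26.] 293 [0.473 0.033 0.074] [0.498 0.064 0.083]
scene processor 0.7 [297. 220. 116. 129.] 7836 [0.511 0.085 0.052] [0.777 0.328 0.217]
scene salt 0.91 [250. 197.  12.  30.] 336 [0.438 0.285 0.053] [0.478 0.318 0.096]
scene tin_c 0.86 [346. 294.  39.  36.] 993 [ 0.478 -0.134  0.036] [ 0.529 -0.082  0.05 ]
top bar_top 0.46 [312. 246.  16.  14.] 181 [0.468 0.038 0.075] [0.497 0.065 0.083]
top processor 0.79 [300. 226.  77.  92.] 3717 [0.549 0.083 0.059] [0.863 0.238 0.676]
top salt 0.49 [235. 261.   8.  18.] 115 [0.426 0.3   0.037] [0.441 0.319 0.082]
top tin_c 0.9 [360. 252.  27.  31.] 573 [ 0.471 -0.125  0.035] [ 0.526 -0.083  0.047]
```

```bash
python3 - <<'E'
import cv2,numpy as np
a=cv2.imread('pics/scene0.png')[150:330,200:400];b=cv2.imread('pics/top0.png')[160:310,210:390]
cv2.imwrite('pics/c1.png',np.hstack([cv2.resize(a,(400,360),interpolation=2),cv2.resize(b,(400,360),interpolation=2)]))
E
```

```text
(no output)
```

View pics/c1.png

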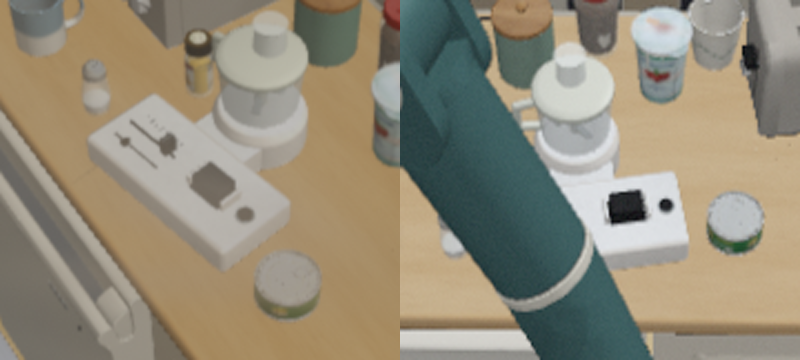

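The scene view shows the slider (crop 168,143) near the right end of its slot and the pointer (125,140) to its left and in front. The arm hides the controls in the top view, so I'll move over the deck for a closer look.

```bash
python3 -m crank '[-22,-26,-14,0,-22,-26,-14,0,-22,-26,-14,0,-22,-26,-14,0,-22,-26,-14,0]' 0.5 30; python3 -m crank '[-25,-28,0,0,-25,-28,0,0,-25,-28,0,0,-25,-28,0,0,-25,-28,0,0]';python3 -m crank '[-25,-28,0,0,-25,-28,0,0,-25,-28,0,0,-25,-28,0,0,-25,-28,0,0]';python3 -m crank '[0,0,0,0,0,0,0,0]'
python3 - <<'E'
from h import *
st=get_state();p,d=read_camera('wrist');cv2.imwrite('pics/w1.png',p[:,:,::-1])
print(st['time'],st['position'],st['ee_rot'],st['joint_pos'])
for t in ['slider_top','pointer_top','bar_top','button_top','processor']:
    for r in cut_out(t,'wrist')[:2]:
        P=pts('wrist',r['mask'],d,st)
        print(t,round(r['p'],2),np.round(r['extent']),len(P),np.round(np.median(P,0),4) if len(P) else '')
E
```

```text
time: 1.22
position: [0.2891, 0.4446, 0.3019]
ee_rot: [[-0.934, 0.358, 0.0], [0.358, 0.934, 0.0], [-0.0, 0.0, -1.0]]
ft_force: [0.2, 0.2, 0.5]
width: 0.0428
finger_force: 0.0
time: 1.63
position: [0.3557, 0.269, 0.3016]
ee_rot: [[-0.934, 0.358, 0.001], [0.358, 0.934, 0.001], [-0.0, 0.001, -1.0]]
ft_force: [0.5, 0.6, -0.1]
width: 0.0427
finger_force: 0.0
time: 2.05
position: [0.4223, 0.0935, 0.3017]
ee_rot: [[-0.934, 0.358, 0.001], [0.358, 0.934, 0.001], [-0.001, 0.001, -1.0]]
ft_force: [1.5, 1.1, -0.0]
width: 0.0429
finger_force: 0.0
time: 2.22
position: [0.4225, 0.0936, 0.3016]
ee_rot: [[-0.932, 0.362, 0.001], [0.362, 0.932, 0.001], [-0.0, 0.001, -1.0]]
ft_force: [-0.8, -0.3, 0.4]
width: 0.0427
finger_force: 0.0
2.2167 [0.42250237 0.09364752 0.30160626] [[-9.32105325e-01  3.62186749e-01  6.49188460e-04]
 [ 3.62187126e-01  9.32105207e-01  6.07208665e-04]
 [-3.85189011e-04  8.01110133e-04 -9.99999605e-01]] [-3.74468622e+01 -1.42926401e-01  2.07452349e+01  1.16769380e+02
  3.13291879e-02  6.33186586e+01  5.20497087e+01]
slider_top 0.74 [370. 218.  27.  25.] 440 [0.4585 0.1293 0.0799]
pointer_top 0.69 [398. 159.  11.  16.] 151 [0.4207 0.1748 0.0575]
button_top 0.61 [241. 287.  15.  23.] 347 [ 0.4871 -0.0185  0.0565]
processor 0.76 [359. 292. 338. 373.] 47392 [0.4804 0.1187 0.051 ]
```

View pics/w1.png

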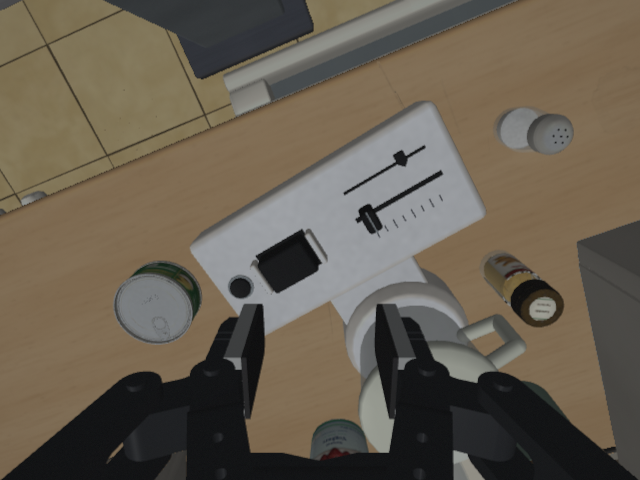

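The wrist view shows the slider at (370,218), at the right end of the lower slot, the pointer at (402,158), the bar at (290,260) and the button at (241,287). The network results agree with the picture, so I'll refine the yaw and offsets.

```bash
cat > m.py <<'E'
from h import *
def measure(show=True):
    st=get_state();p,d=read_camera('wrist');dark=(p.max(2)<70)
    def blob(t,zlo,zhi):
        r=cut_out(t,'wrist')
        if not r: return None
        m=cv2.dilate(r[0]['mask'].astype(np.uint8),np.ones((5,5)))>0
        P=pts('wrist',m&dark,d,st);P=P[(P[:,2]>zlo)&(P[:,2]<zhi)]
        if len(P)<20: return None
        c=cv2.minAreaRect((P[:,:2]*1000).astype(np.float32));return t,round(r[0]['p'],2),len(P),np.round(P.mean(0)*1000,1),np.round(np.median(P,0)*1000,1),np.round(c[0],1),np.round(c[1],1),round(c[2],1)
    for a in [('slider_top',.074,.09),('pointer_top',.053,.065),('button_top',.052,.065),('bar_top',.068,.085)]: print(blob(*a))
    V,U=np.mgrid[:480,:640];P=pts('wrist',(p.min(2)>120),d,st);P=P[(abs(P[:,2]-.05)<.003)&(P[:,0]<.54)]
    print('deck',cv2.minAreaRect((P[:,:2]*1000).astype(np.float32)),P[:,2].mean())
    # dark points above the deck plane: bar top
    P=pts('wrist',dark,d,st);P=P[(P[:,2]>.07)&(P[:,2]<.085)&(P[:,0]<.53)&(abs(P[:,1]-.04)<.05)];print('bar',len(P),cv2.minAreaRect((P[:,:2]*1000).astype(np.float32)) if len(P) else '',P.mean(0))
    print(st['time'],st['position'])
    return p
if __name__=='__main__': measure()
E
python3 m.py
```

```text
('slider_top', 0.59, 286, array([460.4, 129.5,  80. ]), array([460.2, 129.6,  80.3]), array([461.4, 129.6]), array([20.7, 13.8]), 10.3)
('pointer_top', 0.61, 237, array([465.8,  45.4,  59.4]), array([462. ,  49.7,  59.6]), array([476.6,  37.1]), array([33. , 55.8]), 9.3)
('button_top', 0.64, 321, array([486.9, -18.8,  56.3]), array([486.8, -18.8,  56.5]), array([487.3, -19.6]), array([20.3, 21. ]), 29.7)
('bar_top', 0.85, 1827, array([475.6,  40.6,  76.1]), array([475.4,  40.7,  76.5]), array([477. ,  39.4]), array([34.5, 50.3]), 9.4)
deck ((471.1095886230469, 131.25991821289062), (144.90126037597656, 349.7841796875), 9.705349922180176) 0.05044664591847514
bar 1793 ((476.9779052734375, 39.362518310546875), (34.52006530761719, 50.19549560546875), 9.350458145141602) [0.47577763 0.04046099 0.07627234]
2.5167 [0.42169035 0.09646809 0.30121666]
```

```bash
python3 -m crank '[0,0,0,-0.109,0,0,0,-0.109,0,0,0,-0.109,0,0,0,-0.109,0,0,0,-0.109]' | head -3; python3 -m crank '[-10,6,24,0,-10,6,24,0,-10,6,24,0,-10,6,24,0,0,0,0,0]' | head -3
python3 - <<'E'
from m import *
p=measure();cv2.imwrite('pics/w2.png',p[:,:,::-1])
print(get_state()['ee_rot'])
E
```

```text
time: 3.18
position: [0.422, 0.0954, 0.3013]
ee_rot: [[-0.983, -0.184, -0.0], [-0.184, 0.983, -0.0], [0.0, -0.0, -1.0]]
time: 3.6
position: [0.4556, 0.1267, 0.2013]
ee_rot: [[-0.984, -0.18, -0.006], [-0.18, 0.984, -0.003], [0.007, -0.002, -1.0]]
('slider_top', 0.95, 531, array([460.8, 129.3,  79.8]), array([460.8, 129.3,  80.1]), array([461.7, 129.7]), array([21.2, 13.6]), 9.8)
('pointer_top', 0.8, 259, array([420.6, 174.9,  57.2]), array([420.4, 175.1,  57.4]), array([421.8, 175.4]), array([14.2,  9.8]), 12.8)
('button_top', 0.62, 705, array([487. , -18.5,  56.3]), array([486.9, -18.4,  56.5]), array([487.8, -19.5]), array([20.7, 21.8]), 24.7)
('bar_top', 0.8, 3750, array([475.5,  40.7,  76.2]), array([475.2,  40.8,  76.5]), array([476.9,  40. ]), array([35. , 49.6]), 10.0)
deck ((471.7167053222656, 128.40020751953125), (144.69227600097656, 343.7021179199219), 9.749744415283203) 0.050456620769507764
bar 3664 ((476.90374755859375, 39.98997497558594), (35.01878356933594, 49.63215637207031), 10.010416030883789) [0.47576988 0.04050667 0.07632369]
3.6 [0.455627   0.1266988  0.20132624]
[[-9.84084797e-01 -1.77687053e-01  2.10302810e-03]
 [-1.77684992e-01  9.84086767e-01  1.13063103e-03]
 [-2.27046062e-03  7.38960275e-04 -9.99997149e-01]]
```

View pics/w2.png

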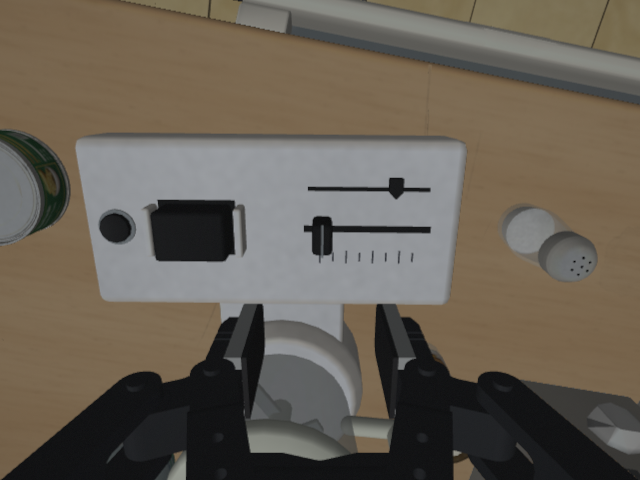

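```bash
python3 -m crank '[-3,1,35,0,-3,1,35,0,0,0,35,0,0,0,26,0,0,0,0,0]'; python3 -m crank '[0,0,10,0,0,0,0,0,0,0,0,0]'
```

```text
time: 4.27
position: [0.46, 0.1281, 0.0715]
ee_rot: [[-0.984, -0.178, -0.006], [-0.178, 0.984, -0.002], [0.006, -0.001, -1.0]]
ft_force: [-0.7, -0.2, 0.8]
width: 0.0425
finger_force: 0.0
time: 4.52
position: [0.4638, 0.1294, 0.0658]
ee_rot: [[-0.984, -0.178, 0.003], [-0.178, 0.984, 0.001], [-0.003, 0.001, -1.0]]
ft_force: [-0.5, 0.6, -0.2]
width: 0.0427
finger_force: 0.0
```

```bash
python3 -m crank '[0,0,4,0,0,0,0,0,0,0,0,0,0,0,0,0,0,0,0,0]' 1 20;  python3 -m crank '[0,0,0,0,0,0,0,0,0,0,0,0]'
```

```text
time: 4.93
position: [0.4632, 0.1294, 0.0612]
ee_rot: [[-0.984, -0.178, 0.001], [-0.178, 0.984, 0.001], [-0.001, 0.001, -1.0]]
ft_force: [-1.8, 0.5, 6.3]
width: 0.013
finger_force: 24.2
time: 5.18
position: [0.4632, 0.1294, 0.0611]
ee_rot: [[-0.984, -0.178, 0.001], [-0.178, 0.984, 0.001], [-0.001, 0.001, -1.0]]
ft_force: [-1.1, -0.0, 6.7]
width: 0.0138
finger_force: 24.3
```

```bash
python3 -m crank '[0,10,-1,0,0,11,0,0,0,11,0,0,0,10,0,0,0,10,0,0]';  python3 -m crank '[0,0,0,0,0,0,0,0,0,0,0,0]'; python3 m.py
```

```text
time: 5.6
position: [0.454, 0.1819, 0.0613]
ee_rot: [[-0.984, -0.179, 0.002], [-0.179, 0.984, 0.0], [-0.002, 0.0, -1.0]]
ft_force: [6.7, -0.2, -8.0]
width: 0.0132
finger_force: 22.5
time: 5.85
position: [0.4538, 0.1829, 0.0613]
ee_rot: [[-0.984, -0.18, 0.002], [-0.18, 0.984, 0.002], [-0.002, 0.001, -1.0]]
ft_force: [4.9, 1.7, -7.5]
width: 0.0131
finger_force: 22.4
('slider_top', 0.57, 2209, array([450.4, 182.7,  80. ]), array([449.9, 182.6,  80.2]), array([452.3, 183.3]), array([22.4, 14.4]), 11.7)
('pointer_top', 0.86, 885, array([420.5, 175.4,  57.4]), array([420.3, 175.5,  57.6]), array([421.9, 175.8]), array([14.9,  9.8]), 10.1)
None
('bar_top', 0.67, 93, array([485.3,  66.4,  69.3]), array([486. ,  66.3,  69.2]), array([483.5,  66.7]), array([ 2.4, 12.5]), 89.8)
deck ((462.63427734375, 164.77304077148438), (138.51025390625, 256.35296630859375), 9.861021041870117) 0.0505214602863137
bar 19 ((486.7029724121094, 67.1491928100586), (1.3987071514129639, 5.156404972076416), 89.9032974243164) [0.48740917 0.06700771 0.07067632]
5.85 [0.45383281 0.18289896 0.06129729]
```

```bash
python3 -m crank '[0,-2,0,0,0,0,0,0,0,0,0,0]'|head -2; python3 -m crank '[0,0,0,0,0,0,0,0,0,0,0,0]' 0.5; python3 -m crank '[0,0,0,0,0,0,-10,0,0,0,-30,0,0,0,-30,0,0,0,0,0]'; python3 - <<'E'
from m import *
p=measure();cv2.imwrite('pics/w3.png',p[:,:,::-1])
E
```

```text
time: 6.35
position: [0.4542, 0.1804, 0.0613]
time: 6.6
position: [0.4529, 0.1791, 0.0613]
ee_rot: [[-0.984, -0.18, -0.001], [-0.18, 0.984, 0.0], [0.001, 0.0, -1.0]]
ft_force: [0.1, 0.4, 0.2]
width: 0.0426
finger_force: 0.0
time: 7.02
position: [0.4569, 0.1794, 0.1365]
ee_rot: [[-0.984, -0.177, 0.008], [-0.177, 0.984, 0.004], [-0.008, 0.003, -1.0]]
ft_force: [0.9, -0.3, 1.0]
width: 0.0424
finger_force: 0.0
('slider_top', 0.97, 918, array([451.6, 180.2,  79.9]), array([451.3, 180. ,  80.2]), array([452.8, 180.6]), array([21.8, 13.6]), 9.9)
('pointer_top', 0.91, 419, array([420.7, 175.3,  57.5]), array([420.6, 175.4,  57.6]), array([421.8, 175.5]), array([14.2,  9.3]), 10.0)
None
('bar_top', 0.8, 6527, array([475.1,  42. ,  76. ]), array([474.8,  42.2,  76.5]), array([476.9,  40. ]), array([35.1, 51. ]), 10.1)
deck ((470.10211181640625, 138.508056640625), (144.28794860839844, 311.8852233886719), 9.782937049865723) 0.05051659286653726
bar 6323 ((476.88330078125, 40.002174377441406), (35.1313591003418, 51.00844192504883), 10.13790512084961) [0.47537116 0.04171082 0.07618048]
7.0167 [0.45685921 0.17943541 0.13654778]
```

View pics/w3.png

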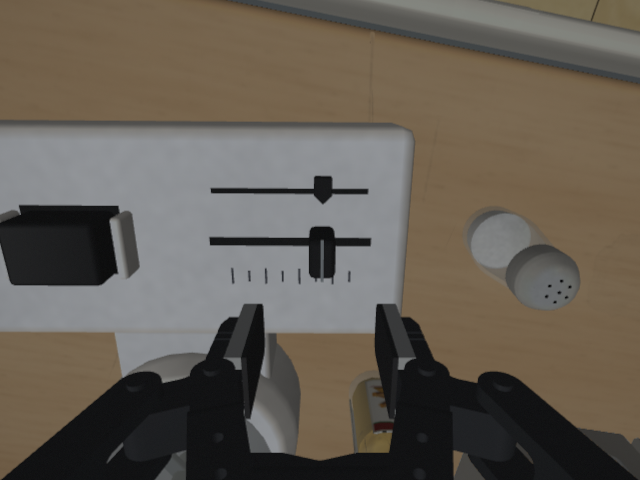

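Slider at (321,252) and pointer at (323,188) are level, and the 3D check puts them 0.4 mm apart. Next is the bar.

```bash
python3 -m crank '[1,-28,0,0,1,-28,0,0,1,-28,0,0,1,-28,0,0,1,-28,0,0]' 1 20|head -2; python3 -m crank '[0,0,20,0,0,0,10,0,0,0,10,0,0,0,0,0,0,0,0,0]'; python3 -m crank '[0,0,0,0,0,0,0,0]'
```

```text
time: 7.68
position: [0.4729, 0.0382, 0.1303]
time: 8.1
position: [0.473, 0.0405, 0.0904]
ee_rot: [[-0.984, -0.18, -0.002], [-0.18, 0.984, -0.0], [0.002, 0.0, -1.0]]
ft_force: [0.8, 0.0, -0.5]
width: -0.0002
finger_force: 0.0
time: 8.27
position: [0.4741, 0.0403, 0.0917]
ee_rot: [[-0.984, -0.179, 0.001], [-0.179, 0.984, 0.0], [-0.001, 0.0, -1.0]]
ft_force: [-0.2, 0.5, 0.1]
width: -0.0002
finger_force: 0.0
```

```bash
python3 -m crank '[-2,0,6,0,0,0,6,0,0,0,4,0,0,0,0,0,0,0,0,0]'|head -4; python3 -m crank '[0,0,2,0,0,0,2,0,0,0,0,0,0,0,0,0,0,0,0,0]'|head -4
```

```text
time: 8.68
position: [0.4758, 0.0403, 0.0751]
ee_rot: [[-0.984, -0.178, -0.0], [-0.178, 0.984, 0.0], [0.0, 0.0, -1.0]]
ft_force: [0.9, 1.3, 2.2]
time: 9.1
position: [0.4758, 0.0402, 0.0714]
ee_rot: [[-0.984, -0.178, 0.0], [-0.178, 0.984, 0.0], [-0.0, 0.0, -1.0]]
ft_force: [-0.4, 1.1, 3.7]
```

```bash
python3 -m crank '[0,0,2,0,0,0,2,0,0,0,1,0,0,0,0,0,0,0,0,0]'|head -5; python3 -m crank '[0,0,0,0,0,0,0,0,0,0,0,0,0,0,0,0,0,0,0,0]'|head -5;  python3 - <<'E'
from m import *
p=measure();cv2.imwrite('pics/w4.png',p[:,:,::-1]);print(get_state()['ft_force'])
E
```

```text
time: 9.52
position: [0.4759, 0.0402, 0.0663]
ee_rot: [[-0.984, -0.178, 0.0], [-0.178, 0.984, 0.0], [-0.0, 0.0, -1.0]]
ft_force: [-0.5, 2.2, 4.7]
width: 0.0001
time: 9.93
position: [0.4758, 0.0402, 0.0663]
ee_rot: [[-0.984, -0.178, 0.0], [-0.178, 0.984, 0.0], [-0.0, 0.0, -1.0]]
ft_force: [-1.5, 1.7, 6.2]
width: -0.0
None
None
('button_top', 0.67, 2046, array([486.6, -18.9,  56.3]), array([486.4, -18.9,  56.5]), array([487.8, -19.4]), array([21.1, 21.8]), 54.4)
('bar_top', 0.57, 359, array([467.8,  38.9,  74. ]), array([466.4,  38.8,  73.5]), array([476.9,  39.5]), array([29.3, 43.4]), 10.2)
deck ((477.5350341796875, 75.97260284423828), (138.14405822753906, 238.29263305664062), 10.025815963745117) 0.05044514387615379
bar 1307 ((466.84259033203125, 39.03177261352539), (5.893885135650635, 27.267763137817383), 10.734490394592285) [0.46651324 0.03894352 0.07886674]
9.9333 [0.47583372 0.0402018  0.06632373]
[-0.98923496  1.22041902  5.76685532]
```

View pics/w4.png

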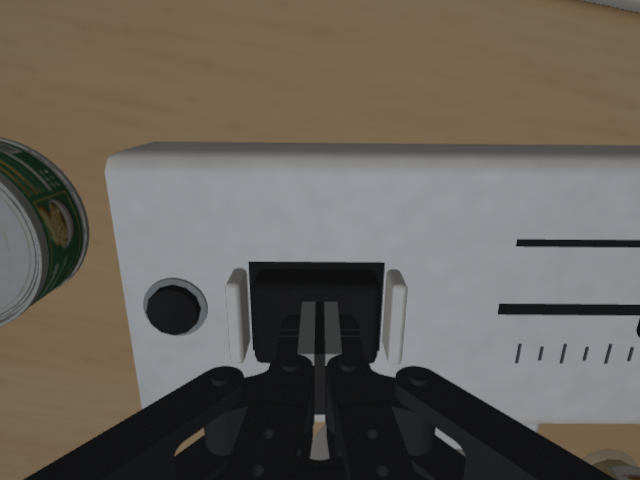

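The shut fingers press the middle of the bar (320,320) between its ribs (238,315) and (397,315). I'll compare the heights of the bar top and the ribs, and check the slider one last time.

```bash
python3 - <<'E'
from h import *
st=get_state();p,d=read_camera('wrist')
for u,v in [(270,330),(365,330),(270,310),(365,310),(240,330),(395,330)]:
    s=[(a,b) for a in range(u-2,u+3) for b in range(v-4,v+5)]
    print(u,v,np.round(np.median(w('wrist',np.array(s),np.array([d[b,a] for a,b in s]),st)[:,2])*1000,1))
p,d=read_camera('scene')
for t in ['slider_top','pointer_top']:
    r=cut_out(t,'scene')
    if r: print(t,r[0]['p'],np.median(pts('scene',r[0]['mask'],d),0))
E
```

```text
270 330 66.8
365 330 66.8
270 310 67.0
365 310 66.8
240 330 65.9
395 330 66.4
```

Bar is flush with the ribs to within 1 mm and the force is about 6 N, so I'm handing it in.

```bash
python3 -c "
from bench import *
print(close_job())"
```

```text
the job is handed in; nothing more can be done
None
```

I handed the job in with the slider about 0.4 mm from level with the pointer when released, and the pulse bar held about 9–10 mm down at roughly 6 N, flush with the ribs; no verdict was returned, and I could not re-check the slider while holding the bar.

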